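# Wind the worm-driven spice carousel on by one jar and lock it

## Robot

A 6-joint arm with a two-finger parallel gripper is mounted at the origin on the work surface. World frame = base frame: x ahead of the robot, y to its left, z up, the work surface at z = 0. Lengths are in m, angles in rad, forces in N, time in s.
With the tool pointing down it reaches from about 0.375 to 0.825 m from the base axis. Payload 5.5 kg.
Tool frame: the origin (TCP) lies between the finger pads; the fingertips stand ahead of it and the grasp point (between the pads) lies 5 mm behind it (robot.tips_ahead is the y of the fingertips in the tool frame, in m); y points along the fingers, x is the direction in which the jaws open and shut, and the axes are right-handed (so a half turn about y gives the same grasp; the last joint's range is limited). The gripper opens to 85 mm and grips with 20 to 120 N. Pads are 22 mm wide; open, the fingers measure 114 mm over their backs; the gripper's body (76 mm by 85 mm) begins 54 mm behind the grasp point. The pads swing forward as they close: fully open they stand 13 mm farther back than shut.
Start: joints at [1.207, 0.314, -0.047, 1.21, 0, 1.571], TCP at [0.213, 0.561, 0.245] pointing down, gripper open.
Joint ranges: [-2.67, 2.67], [-0.69, 1.73], [-1.03, 1.25], [-2.08, 2.16], [-1.42, 1.45], [-3.14, 3.14]. Speed limits (rad/s): [2.39, 2.39, 3.01, 3.14, 3.14, 3.14].

## Interface

Orientations are given as a unit quaternion [w, x, y, z].
In Python, from cell import readout, grab_frame, ticket, robot gives the robot as it stands.
- The arm moves only by the shell command python3 -m jog 'ROWS'. ROWS is JSON, a list of rows, each an object with "rot": the turn, a rotation vector about the tool's x, y, z each as a share of 5 degrees, from -1 to 1, a list of three; "slide": the shift along the tool's x, y, z each as a share of 2 cm, from -1 to 1, a list of three; "fingers": the finger opening in mm, from 0 to 85.4. A call has 1 to 20 rows; each row shifts and turns the pose as measured when the row begins, along the tool's axes as they then stand; what a row does not reach is not made up. A row lasts 1/12 s, in which the tool goes at most 41.7 mm and 7.16 degrees, less where a joint would pass 70% of its speed; a pose out of reach is approached as far as the arm can. A call with a number of a shift or a turn outside -1 to 1 is refused whole. A call with a gripper value outside its range is refused whole. The fingers move at their own pace and stop on an object; the grip force is fixed at half the most. Time passes only in rows, so rows that do not move let the fingers close. It gives the time, the measured TCP pose, the force and the opening at its end, in the units of the state.
- readout.observe(): the state, without advancing time (a new reading comes with each control period).
- grab_frame(name): name is "scene" or "top" or "wrist"; returns a dict with "frame" (384x512x3 uint8, blue, green, red), "mtx" (3x3 intrinsics, pixels), "rvec" (rotation vector, rad) and "tvec" (3), from world to camera coordinates, as OpenCV has them. Camera axes: x right, y down, z forward; pixel columns grow to the right and rows downward; lengths in m; the calibration is good to about 2 mm. A picture is of the moment at which its call begins. There is no depth.
- ticket.job_done(): hands the job in, once; it reports no verdict.
The state is a dict: "time": time; "qpos": joint angles; "qd": joint speeds; "effort": joint torques, N m; "position": TCP position; "ee_rot": TCP orientation; "wrist_force": force on the tool from outside, world axes, zero at the start; "torque": the same for the moment, N m; "grip_width": opening from 0.0 (shut) to 1.0 (fully open).
Only numpy, scipy, OpenCV 4.12 (cv2) and the standard library are available. Lean on these libraries where they do the work, as an engineer would, in place of code of your own. Each camera call takes 0.05 s, during which the arm holds its last target.

## Task

Wind the crank of the spice-jar carousel clockwise, many turns, until it comes up against its stop and the yellow-lidded jar stands at the white pointer; ease off as soon as you feel the stop and do not force it. Then push the red lock pin gently down until it is fully home and let go. Turn the platter only by its crank, do not touch the platter or its jars, and do not disturb the other things on the counter.

Things in the scene. Friction and masses are not known exactly. Their poses are not given: they have to be found in the camera images.
- carousel: Fixed machine: green plinth 310 x 310 x 70 mm high under the round platter, and on its -y side a grey gearbox 110 (x) x 130 mm, 70 mm high, under the crank. Origin on the counter; in its own frame (z up) the crank axis is at (30, -90) mm, the platter axis at (30, 170), the lock pin at (-69, 71). Bolted down; its yaw varies.
- crank_axis (a point): Point on the crank's upright axis, 130 mm above the counter. A flat steel arm (top 104 mm above the counter) carries the handle at 45 mm radius. It winds clockwise seen from above, drag about 3 N at the handle, for 2.3 to 4 turns to a solid stop, and holds still when let go (worm, 24 turns to one of the platter). 
- stop_pawl: Grey steel block on the plinth's far left corner, whose tooth inside the plinth stops the index wheel, and so the crank, at the next place. The gearing multiplies the hand's push at the handle about 11 times there: over 350 N on it (about 35 N of push at the handle once the stop is met) counts as forcing. Origin under the block.
- handle_mid (a point): Middle of the crank's grip: a black upright cylinder, 20 mm in diameter, standing 105 to 157 mm above the counter, this point at 133 mm, 45 mm from the crank axis. It spins freely on its own axis, so the hand need not turn as it goes round.
- platter_axis (a point): The point on the platter's axis at its top face, 87 mm above the counter.
- platter: The round steel platter (230 mm in diameter, top 87 mm above the counter) with six fixed jars 54 mm in diameter, tops 148 mm above the counter, centres 78 mm from the axis. It turns clockwise seen from above as the crank is wound clockwise. Origin on its axis at its underside.
- yellow_jar (a point): Foot of the yellow-lidded jar, on the platter's top face, 78 mm from the platter axis. The platter is clamped by hand on the index wheel hidden in the plinth, so with the crank at its stop and the wheel's hole under the pin this jar may stand up to 4.5 mm either side of the pointer's mark: its position does not tell exactly when to stop.
- pointer (a point): The mark, 78 mm from the platter axis, in line with the small white pointer on the plinth's robot side: where the foot of the yellow-lidded jar should come.
- lockpin (a joint): How far the lock pin is pushed down, in m: 0 up as at the start, 0.020 fully home. Pushed into its hole it takes about 3 N; when the hidden hole is not within about 1.5 mm under it, it stops after 3 mm or, nearly in line, jams part way; wind on then, never press hard (over 40 N). It stays where it is left.
- pin_top (a point): Centre of the top of the lock pin's red knob, 28 mm in diameter, 135 mm above the counter when up, 115 mm when home.
- jar_near: Loose amber jar with a red lid, 64 mm in diameter, 90 mm high; origin under its centre. Leave alone.
- tin: Loose tin with a blue band, 72 mm in diameter, 90 mm high; origin under its centre. Leave alone.
- weight: Loose brass shop weight, 36 mm in diameter, 54 mm high; origin under its centre. Leave alone.
- bowl: Loose steel bowl, 100 mm in diameter, 45 mm high; origin under its centre. Leave alone.
- packet: Loose orange packet, 70 x 100 x 35 mm; origin under its centre. Leave alone.

How it is judged:
On the way, in this order (a step that is already met when the one before it is completed fails the run):
1. the yellow-lidded jar has been wound to the pointer (horizontal distance between yellow_jar and pointer below 0.0065 m), for 0.1 s.
2. the lock pin is fully home (value of joint lockpin above 0.0175 m), for 0.2 s.
At the end, for the whole second after the job is handed in: The lock pin is down at least 17.5 of its 20 mm and stays there, and the foot of the yellow-lidded jar is within 6.5 mm of the pointer's mark (value of joint lockpin above 0.0175 m and horizontal distance between yellow_jar and pointer below 0.0065 m); the robot touches nothing.
It fails at once if the crank is forced: more than 350 N on the stop pawl, about 35 N of push at the handle (contact force between stop_pawl and anything else above 350 N).
It fails at once if the lock pin is pressed with more than 40 N (contact force between the fingers and lockpin above 40 N).
It fails at once if the robot touches the platter or its jars (contact force between any of the fingers, the arm and platter above 1.5 N).
It fails at once if a bystander is moved more than 20 mm or tipped (distance of any of jar_near, tin, weight, bowl, packet from where it was at the start of the episode above 0.02 m or angle between any of jar_near, tin, weight, bowl, packet's own z axis and vertical above 0.35 rad).
It also fails if it takes over 72 s, if anything falls off the work surface, if the arm or the gripper's body presses on something with over 40 N, if the wrist force passes 120 N, or if a joint passes its speed limit or range.

## Working session

There is one attempt and no reset: what is moved stays moved. The work goes in short steps, Python scripts to look and compute and a shell command to move; the robot and the scene stay as the last step left them, time stands still between calls to the robot, and variables do not carry over. Pictures are saved under pics/ and viewed, and the job is handed in when it is done.

```bash
ls; mkdir -p pics; python3 - <<'E'
from cell import readout, grab_frame, ticket, robot
import cv2
print(readout.observe()); print(robot.tips_ahead, [a for a in dir(robot) if a[0]!='_'])
for n in ("scene","top","wrist"):
    f=grab_frame(n); cv2.imwrite(f"pics/{n}0.png",f["frame"]); print(n,f["mtx"].tolist(),f["rvec"].ravel(),f["tvec"].ravel())
E
```

```text
pics
{'time': 0.0, 'qpos': array([ 1.20701066e+00,  3.14221579e-01, -4.80734560e-02,  1.21022247e+00,
       -4.43908434e-06,  1.57082714e+00]), 'qd': array([ 0.00092342,  0.00100385, -0.00139736, -0.000356  , -0.00194709,
       -0.00214298]), 'effort': array([-1.86301986e-03, -5.39590144e+01,  3.39748085e+01,  1.94387930e-02,
       -2.17947252e-05,  5.28007334e-06]), 'position': array([0.21328996, 0.56020768, 0.24443969]), 'ee_rot': array([-0.58185659,  0.58254991,  0.40079652, -0.4017968 ]), 'wrist_force': array([ 0.84331173, -0.38316279, -0.64955915]), 'torque': array([0.01723249, 0.04480337, 0.05873701]), 'grip_width': 1.0010124643343434}
0.014 ['PlanningError', 'tips_ahead']
scene [[415.36334267494584, 0.0, 256.7207481219069], [0.0, 415.36334267494584, 189.413394004579], [0.0, 0.0, 1.0]] [ 2.32472964  0.78104899 -0.29461439] [-0.52135766 -0.16078279  1.18175194]
top [[431.0559541604144, 0.0, 255.3479024380942], [0.0, 431.0559541604144, 190.7648735826279], [0.0, 0.0, 1.0]] [ 2.12973023 -2.12513933  0.22064423] [0.03055301 0.60644906 0.89583932]
wrist [[304.3862220458438, 0.0, 261.0742793705956], [0.0, 304.3862220458438, 192.21832600151905], [0.0, 0.0, 1.0]] [-2.36010887 -1.62881993 -0.25804524] [-0.59856452 -0.04196347  0.38119329]
```

View pics/scene0.png

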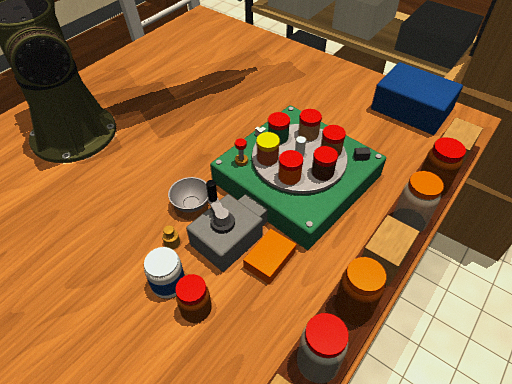

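View pics/top0.png

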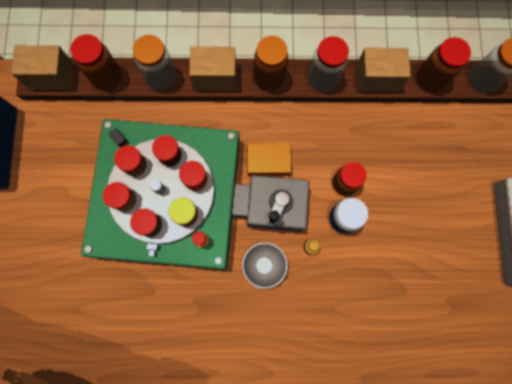

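View pics/wrist0.png

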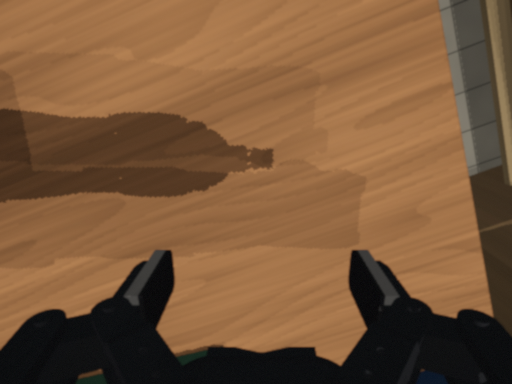

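```bash
cat > h.py <<'E'
import cv2, numpy as np
from cell import readout, grab_frame, ticket, robot
def ray(f,uv,z):
    R,_=cv2.Rodrigues(np.array(f["rvec"],float)); t=np.array(f["tvec"],float).ravel()
    C=-R.T@t; d=R.T@np.linalg.inv(f["mtx"])@np.array([uv[0],uv[1],1.]); s=(z-C[2])/d[2]; return (C+s*d)
def proj(f,P):
    p,_=cv2.projectPoints(np.array(P,float).reshape(-1,3),np.array(f["rvec"],float),np.array(f["tvec"],float),f["mtx"],None); return p.reshape(-1,2)
def tri(fs,uvs):
    A=np.zeros((3,3));b=np.zeros(3)
    for f,uv in zip(fs,uvs):
        p=ray(f,uv,0);q=ray(f,uv,.1);d=(q-p)/np.linalg.norm(q-p);M=np.eye(3)-np.outer(d,d);A+=M;b+=M@p
    return np.linalg.solve(A,b)
def blobs(m,amin=8):
    n,l,s,c=cv2.connectedComponentsWithStats(m.astype(np.uint8)); return [(c[i].round(1).tolist(),int(s[i][4]),s[i][:4].tolist()) for i in range(1,n) if s[i][4]>=amin]
def R(q):
    from scipy.spatial.transform import Rotation as Ro
    return Ro.from_quat([q[1],q[2],q[3],q[0]]).as_matrix()
E
python3 - <<'E'
from h import *
f=grab_frame("top"); g=grab_frame("scene")
a=f["frame"]; h=cv2.cvtColor(a,cv2.COLOR_BGR2HSV)
cv2.imwrite("pics/c1.png",cv2.resize(a[110:300,70:380],None,fx=2.5,fy=2.5,interpolation=cv2.INTER_CUBIC))
b=g["frame"]; cv2.imwrite("pics/c2.png",cv2.resize(b[100:330,130:390],None,fx=2.5,fy=2.5,interpolation=cv2.INTER_CUBIC))
gm=((h[...,0]>60)&(h[...,0]<90)&(h[...,1]>100)).astype(np.uint8)
cs,_=cv2.findContours(gm,0,2); c=max(cs,key=cv2.contourArea); 
for nm,fr,red in(("top",a,0),("scene",b,0)):
    hh=cv2.cvtColor(fr,cv2.COLOR_BGR2HSV)
    print(nm,"red",[x for x in blobs(((hh[...,0]<6)|(hh[...,0]>174))&(hh[...,1]>170)&(hh[...,2]>130))])
    print("yel",blobs((hh[...,0]>25)&(hh[...,0]<35)&(hh[...,1]>170)&(hh[...,2]>120)))
    gm=((hh[...,0]>55)&(hh[...,0]<95)&(hh[...,1]>100)).astype(np.uint8)
    cs,_=cv2.findContours(gm,0,2); c=max(cs,key=cv2.contourArea)
    print(cv2.approxPolyDP(cv2.convexHull(c),5,True).reshape(-1,2).tolist())
    print("black",[x for x in blobs(hh[...,2]<35)if x[1]<400])
E
```

```text
top red [([85.7, 48.4], 677, [71, 35, 31, 28]), ([332.9, 50.4], 657, [318, 37, 30, 28]), ([455.1, 51.1], 648, [440, 38, 30, 27]), ([164.8, 147.5], 473, [153, 136, 25, 24]), ([127.1, 157.8], 492, [115, 145, 26, 26]), ([191.8, 173.4], 478, [180, 162, 25, 24]), ([353.2, 174.4], 505, [341, 162, 25, 26]), ([115.9, 194.9], 506, [103, 183, 26, 25]), ([143.5, 221.5], 506, [131, 210, 26, 25]), ([198.5, 237.8], 134, [193, 232, 13, 13])]
yel [([176.9, 201.9], 16, [173, 200, 10, 6]), ([189.5, 217.2], 37, [180, 207, 16, 17])]
[[103, 127], [117, 121], [237, 133], [225, 267], [83, 254]]
black [([169.4, 69.9], 8, [168, 67, 4, 6]), ([270.6, 80.3], 358, [256, 70, 30, 21]), ([493.0, 79.9], 11, [491, 78, 5, 5]), ([488.2, 87.1], 41, [479, 83, 17, 11]), ([123.0, 142.5], 22, [119, 140, 8, 6]), ([173.4, 160.3], 78, [164, 152, 17, 14]), ([157.0, 227.8], 46, [150, 217, 11, 19]), ([272.5, 219.8], 25, [270, 217, 7, 6]), ([337.6, 228.0], 36, [332, 222, 16, 11])]
scene red [([310.5, 115.4], 241, [300, 109, 22, 14]), ([278.5, 118.8], 246, [268, 112, 22, 15]), ([333.9, 132.0], 271, [323, 125, 23, 15]), ([240.4, 141
[... 629 characters left out ...]
 9, [23, 23, 5, 3]), ([305.1, 36.4], 161, [287, 25, 39, 27]), ([4.2, 26.3], 13, [0, 26, 9, 2]), ([444.4, 34.2], 11, [441, 32, 8, 4]), ([302.3, 41.2], 18, [298, 38, 11, 7]), ([438.9, 62.6], 30, [429, 59, 18, 9]), ([87.1, 151.3], 151, [53, 123, 63, 40]), ([274.3, 132.1], 20, [269, 127, 12, 12]), ([287.6, 128.6], 8, [287, 126, 2, 6]), ([284.3, 139.4], 18, [280, 133, 8, 11]), ([361.0, 156.3], 95, [354, 151, 16, 10]), ([43.9, 157.7], 27, [36, 153, 16, 9]), ([322.2, 171.7], 241, [312, 161, 23, 20]), ([380.0, 172.2], 8, [379, 170, 3, 6]), ([211.6, 190.5], 178, [206, 180, 11, 22]), ([187.0, 209.0], 9, [183, 209, 9, 1]), ([211.8, 209.8], 8, [210, 208, 4, 5]), ([223.5, 229.4], 57, [211, 222, 24, 11])]
```

View pics/c1.png

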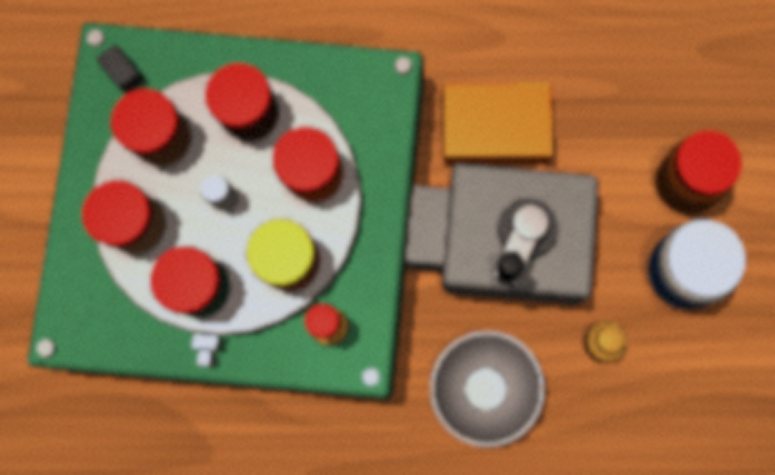

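View pics/c2.png

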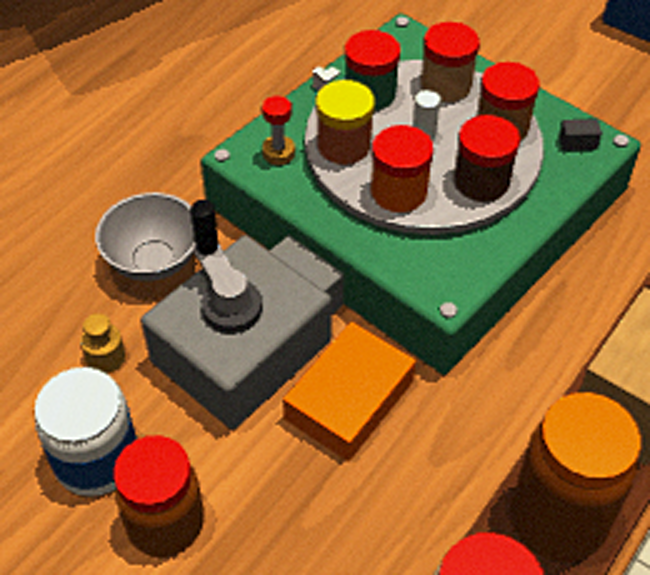

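```bash
python3 - <<'E'
from h import *
f=grab_frame("top"); g=grab_frame("scene")
o=np.array([70,110]); T=lambda u:np.array(u)/2.5+o
o2=np.array([130,100]); S=lambda u:np.array(u)/2.5+o2
print("tri handle top",tri([f,g],[T((511,264)),S((203,208))]))
print("tri pin",tri([f,g],[T((323,322)),S((277,103))]))
print("tri yellow",tri([f,g],[T((281,252)),S((345,102))]))
print("tri hub",tri([f,g],[T((214,189)),S((428,99))]))
print("tri crank boss",tri([f,g],[T((530,222)),S((230,285))]))
P=[ray(f,u,.148)[:2] for u in [(164.8,147.5),(127.1,157.8),(191.8,173.4),(115.9,194.9),(143.5,221.5),T((281,252))]]
cen=np.mean(P,0);print("platter",cen,[np.round(np.linalg.norm(p-cen),4) for p in P],P[-1])
pin=ray(f,T((323,322)),.135)[:2];print("pin",pin, ray(g,S((277,103)),.135)[:2])
han=ray(f,T((511,264)),.157)[:2];print("han",han)
bol=[ray(f,T(u),.071)[:2] for u in[(95,38),(403,65),(371,377),(45,347)]]; print("bolts",np.round(bol,4),np.mean(bol,0))
# fit
src=np.array([[30,170],[-69,71]])/1e3; d=src[1]-src[0]; e=pin-cen
yaw=np.arctan2(e[1],e[0])-np.arctan2(d[1],d[0])
# bolt yaw
b=np.array(bol); v=b[0]-b[3]; w=b[1]-b[2]; y2=np.arctan2(*(v+w)[::-1]); v=b[0]-b[1];w=b[3]-b[2]; y3=np.arctan2(*(v+w)[::-1])-np.pi/2
print("yaw",yaw,y2,y3)
for y in (yaw,(y2+y3)/2):
    Rm=np.array([[np.cos(y),-np.sin(y)],[np.sin(y),np.cos(y)]])
    org=cen-Rm@src[0]; ax=org+Rm@[.03,-.09]; print("crank axis",ax,"pin",org+Rm@[-.069,.071],"ptr",org+Rm@[.03-.078,.17], np.linalg.norm(han-ax),np.degrees(np.arctan2(*(han-ax)[::-1])))
for n,u,z in[("bowl",(487,388),.045),("weight",(606,341),.054),("tin",(703,259),.09),("jar",(709,162),.09),("pkt",(497,122),.035)]: print(n,ray(f,T(u),z))
s=readout.observe();print(R(s["ee_rot"]))
E
```

```text
tri handle top [ 0.53917889 -0.00327827  0.15278481]
tri pin [0.49547026 0.14607049 0.13453748]
tri yellow [0.549861   0.17938712 0.1416298 ]
tri hub [0.60307011 0.23713877 0.13226714]
tri crank boss [ 0.58117978 -0.02292462  0.10290675]
platter [0.60199    0.23529965] [np.float64(0.078), np.float64(0.0786), np.float64(0.0774), np.float64(0.0783), np.float64(0.0775), np.float64(0.0791)] [0.54803826 0.17745257]
pin [0.49394497 0.14437465] [0.49704665 0.1475459 ]
han [ 0.53775917 -0.0040101 ]
bolts [[0.7521 0.3618]
 [0.7284 0.0861]
 [0.4528 0.11  ]
 [0.4776 0.3859]] [0.60272096 0.23595488]
yaw -0.0858318483908449 -0.08702661722260453 -0.08753722055354562
crank axis [ 0.57970111 -0.02374321] pin [0.49486752 0.14515102] ptr [0.52427714 0.24198632] 0.04635214683108216 154.8036530875694
crank axis [ 0.5793255  -0.02371062] pin [0.49473691 0.14530645] ptr [0.52428692 0.242099  ] 0.04599858680824134 154.64121157746197
bowl [0.44431676 0.01101869 0.045     ]
weight [ 0.48449384 -0.09225494  0.054     ]
tin [ 0.55154137 -0.17121395  0.09      ]
jar [ 0.63609792 -0.17995369  0.09      ]
pkt [6.85929320e-01 6.00066498e-04 3.50000000e-02]
[[ 3.55853902e-01 -1.97175067e-04 -9.34541578e-01]
 [ 9.34541485e-01 -4.18978209e-04  3.55853955e-01]
 [-4.61718084e-04 -9.99999893e-01  3.51732494e-05]]
```

```bash
python3 -m jog '[{"rot":[0,1,0],"slide":[0,0,0],"fingers":50},{"rot":[0,1,0],"slide":[0,0,0],"fingers":50},{"rot":[0,1,0],"slide":[0,0,0],"fingers":50},{"rot":[0,1,0],"slide":[0,0,0],"fingers":50},{"rot":[0,1,0],"slide":[0,0,0],"fingers":50},{"rot":[0,1,0],"slide":[0,0,0],"fingers":50},{"rot":[0,1,0],"slide":[0,0,0],"fingers":50},{"rot":[0,1,0],"slide":[0,0,0],"fingers":50},{"rot":[0,1,0],"slide":[0,0,0],"fingers":50},{"rot":[0,1,0],"slide":[0,0,0],"fingers":50},{"rot":[0,1,0],"slide":[0,0,0],"fingers":50},{"rot":[0,1,0],"slide":[0,0,0],"fingers":50},{"rot":[0,1,0],"slide":[0,0,0],"fingers":50},{"rot":[0,0.8,0],"slide":[0,0,0],"fingers":50}]'; python3 -c "
from h import *
s=readout.observe();print(R(s['ee_rot']).round(3),s['position'],s['qpos'])"
```

```text
time: 1.52
position: [0.2133, 0.5601, 0.2445]
ee_rot: [-0.706, 0.707, -0.02, 0.02]
wrist_force: [-0.1, 0.3, -0.3]
grip_width: 0.585
[[ 0.998 -0.001  0.056]
 [-0.056 -0.001  0.998]
 [-0.001 -1.    -0.002]] [0.21325867 0.56014496 0.24449586] [ 1.20700296e+00  3.13979054e-01 -4.82768733e-02  1.21015660e+00
  3.20051705e-05  2.83390392e+00]
```

```bash
python3 -m jog '[{"rot":[0,-0.64,0],"slide":[0.58,0,-1],"fingers":50},{"rot":[0,0,0],"slide":[0.58,0,-1],"fingers":50},{"rot":[0,0,0],"slide":[0.58,0,-1],"fingers":50},{"rot":[0,0,0],"slide":[0.58,0,-1],"fingers":50},{"rot":[0,0,0],"slide":[0.58,0,-1],"fingers":50},{"rot":[0,0,0],"slide":[0.58,0,-1],"fingers":50},{"rot":[0,0,0],"slide":[0.58,0,-1],"fingers":50},{"rot":[0,0,0],"slide":[0.58,0,-1],"fingers":50},{"rot":[0,0,0],"slide":[0.58,0,-1],"fingers":50},{"rot":[0,0,0],"slide":[0.58,0,-1],"fingers":50},{"rot":[0,0,0],"slide":[0.58,0,-1],"fingers":50},{"rot":[0,0,0],"slide":[0.58,0,-1],"fingers":50},{"rot":[0,0,0],"slide":[0.58,0,-1],"fingers":50},{"rot":[0,0,0],"slide":[0.58,0,-1],"fingers":50},{"rot":[0,0,0],"slide":[0.58,0,-1],"fingers":50},{"rot":[0,0,0],"slide":[0.58,0,-1],"fingers":50},{"rot":[0,0,0],"slide":[0.58,0,-1],"fingers":50},{"rot":[0,0,0],"slide":[0.58,0,-1],"fingers":50}]'; python3 -c "
from h import *
s=readout.observe();print(R(s['ee_rot']).round(3),s['position'],s['qpos'])"
```

```text
time: 3.02
position: [0.4275, 0.1871, 0.2448]
ee_rot: [0.708, -0.706, -0.003, 0.002]
wrist_force: [0.5, 0.3, -0.1]
grip_width: 0.587
[[ 1.     0.002 -0.007]
 [ 0.007  0.002  1.   ]
 [ 0.002 -1.     0.002]] [0.42747644 0.18711454 0.24476118] [ 4.11690400e-01  6.07442417e-02 -3.57119743e-01  1.14992396e+00
  1.33086392e-03  1.97522941e+00]
```

```bash
python3 -m jog '[{"rot":[0,0,0],"slide":[0.57,0,-1],"fingers":50},{"rot":[0,0,0],"slide":[0.57,0,-1],"fingers":50},{"rot":[0,0,0],"slide":[0.57,0,-1],"fingers":50},{"rot":[0,0,0],"slide":[0.57,0,-1],"fingers":50},{"rot":[0,0,0],"slide":[0.57,0,-1],"fingers":50},{"rot":[0,0,0],"slide":[0.57,0,-1],"fingers":50},{"rot":[0,0,0],"slide":[0.57,0,-1],"fingers":50},{"rot":[0,0,0],"slide":[0.57,0,-1],"fingers":50},{"rot":[0,0,0],"slide":[0.57,0,-1],"fingers":50},{"rot":[0,0,0],"slide":[0.5,0,-0.6],"fingers":50},{"rot":[0,0,0],"slide":[0,0,0],"fingers":50}]'; python3 - <<'E'
from h import *
s=readout.observe();print(s['position'])
f=grab_frame("wrist");cv2.imwrite("pics/w1.png",f["frame"])
for z in (.105,.157): print(proj(f,[[.539,-.0043,z]]))
E
```

```text
time: 3.93
position: [0.5479, -0.0183, 0.2458]
ee_rot: [0.708, -0.706, -0.003, -0.001]
wrist_force: [0.0, 1.2, -0.4]
grip_width: 0.583
[ 0.54794428 -0.01831512  0.24580673]
[[249.91950571 168.18660593]]
[[247.96261148 184.55329205]]
```

View pics/w1.png

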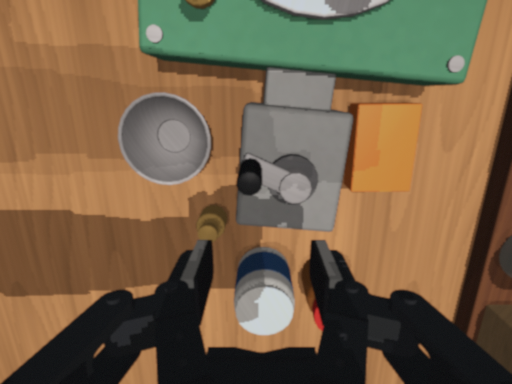

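```bash
python3 -m jog '[{"rot":[0,0,0],"slide":[-0.4,0,0.7],"fingers":50},{"rot":[0,0,0],"slide":[0,0.8,0],"fingers":50},{"rot":[0,0,0],"slide":[0,0.8,0],"fingers":50},{"rot":[0,0,0],"slide":[0,0.8,0],"fingers":50},{"rot":[0,0,0],"slide":[0,0,0],"fingers":50}]'; python3 - <<'E'
from h import *
s=readout.observe();print(s['position'])
f=grab_frame("wrist");a=f["frame"];cv2.imwrite("pics/w2.png",a)
print(proj(f,[[.54,-.004,.157]]),ray(f,(256,192),.157))
h=cv2.cvtColor(a,cv2.COLOR_BGR2HSV); print(blobs(h[:330,...,2]<30))
E
```

```text
time: 4.4
position: [0.5377, 0.0016, 0.1973]
ee_rot: [0.709, -0.705, -0.004, -0.0]
wrist_force: [-0.3, 0.5, -0.1]
grip_width: 0.587
[0.53769182 0.00161432 0.19733172]
[[263.85411276 237.81234055]] [0.53512803 0.02568048 0.157     ]
[([262.4, 224.5], 1144, [249, 199, 29, 50]), ([155.4, 302.7], 4907, [66, 241, 147, 89]), ([367.5, 303.9], 4736, [311, 241, 147, 89]), ([336.7, 255.7], 47, [333, 252, 9, 9])]
```

View pics/w2.png

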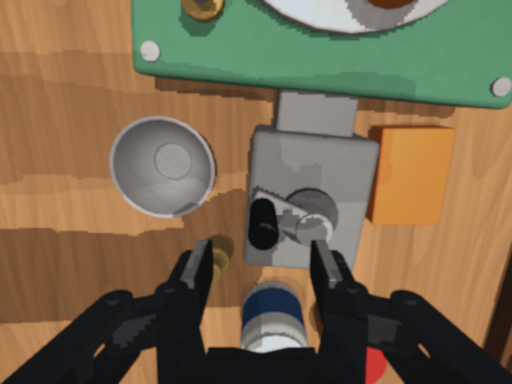

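```bash
python3 -m jog '[{"rot":[0,0,0],"slide":[0.1,0.3,-0.27],"fingers":50},{"rot":[0,0,0],"slide":[0,0.8,0],"fingers":50},{"rot":[0,0,0],"slide":[0,0.8,0],"fingers":50},{"rot":[0,0,0],"slide":[0,0.8,0],"fingers":50},{"rot":[0,0,0],"slide":[0,0.3,0],"fingers":50},{"rot":[0,0,0],"slide":[0,0,0],"fingers":50}]'; python3 - <<'E'
from h import *
f=grab_frame("wrist");a=f["frame"];cv2.imwrite("pics/w3.png",a)
print(readout.observe()['position'])
E
```

```text
time: 4.95
position: [0.5446, -0.0023, 0.1424]
ee_rot: [0.709, -0.705, -0.009, -0.003]
wrist_force: [-0.7, -0.1, 0.4]
grip_width: 0.581
[ 0.54476027 -0.00228422  0.14292768]
```

View pics/w3.png

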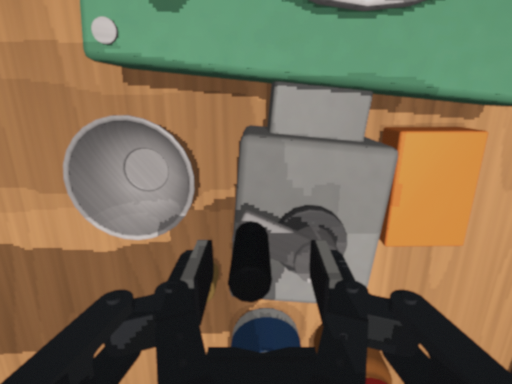

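```bash
python3 -m jog '[{"rot":[0,0,0],"slide":[-0.22,0.5,-0.08],"fingers":50},{"rot":[0,0,0],"slide":[0,0,0],"fingers":50},{"rot":[0,0,0],"slide":[0,0,0],"fingers":20},{"rot":[0,0,0],"slide":[0,0,0],"fingers":0},{"rot":[0,0,0],"slide":[0,0,0],"fingers":0},{"rot":[0,0,0],"slide":[0,0,0],"fingers":0},{"rot":[0,0,0],"slide":[0,0,0],"fingers":0}]'; python3 - <<'E'
from h import *
f=grab_frame("wrist");a=f["frame"];cv2.imwrite("pics/w4.png",a)
s=readout.observe();print(s['position'],s['wrist_force'],R(s['ee_rot']).round(3),s['grip_width'])
E
```

```text
time: 5.58
position: [0.5407, -0.0039, 0.1354]
ee_rot: [0.709, -0.705, -0.01, -0.004]
wrist_force: [0.9, -0.1, -3.1]
grip_width: 0.217
[ 0.54069509 -0.00396438  0.13533251] [-0.40459106 -0.04672971 -2.84774111] [[ 1.     0.019 -0.009]
 [ 0.009  0.007  1.   ]
 [ 0.019 -1.     0.007]] 0.22101434567281095
```

View pics/w4.png

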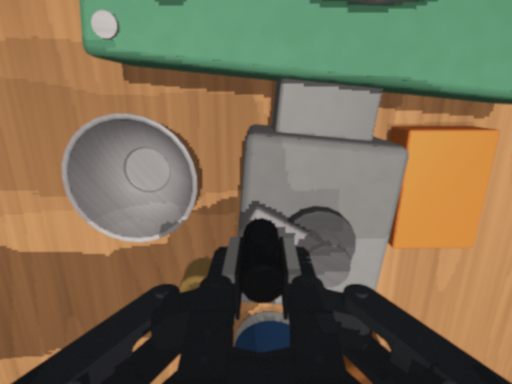

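```bash
python3 -m jog '[{"rot":[0,0,0],"slide":[0.28,0,0.43],"fingers":0},{"rot":[0,0,0],"slide":[0.37,0,0.35],"fingers":0},{"rot":[0,0,0],"slide":[0.44,0,0.26],"fingers":0}]'; cat > a.py <<'E'
from h import *
import os,json
s=readout.observe();p=s['position'];c=np.array([.5799,-.0236])
L=json.load(open('pts.json')) if os.path.exists('pts.json') else [[.5407,-.0039]]
L.append(p[:2].tolist());json.dump(L,open('pts.json','w'))
if len(L)>=4:
    P=np.array(L);A=np.c_[2*P,np.ones(len(P))];x=np.linalg.lstsq(A,(P**2).sum(1),rcond=None)[0];print('fit',x[:2],np.sqrt(x[2]+x[:2]@x[:2]))
d=p[:2]-c;print(p.round(4),'r',np.hypot(*d).round(4),'ang',np.degrees(np.arctan2(d[1],d[0])).round(1),'F',s['wrist_force'].round(1),'w',round(s['grip_width'],3),'rot',R(s['ee_rot'])[:,0].round(3))
E
python3 a.py
```

```text
time: 5.88
position: [0.5613, 0.0153, 0.1354]
ee_rot: [0.707, -0.707, -0.007, -0.004]
wrist_force: [-2.1, -6.6, -2.9]
grip_width: 0.216
[0.5613 0.0153 0.1354] r 0.0431 ang 115.6 F [-2.1 -6.6 -2.9] w 0.216 rot [1.    0.005 0.015]
```

```bash
python3 -m jog '[{"rot":[0,0,0],"slide":[0.56,0,0.18],"fingers":0},{"rot":[0,0,0],"slide":[0.58,0,0.03],"fingers":0},{"rot":[0,0,0],"slide":[0.57,0,-0.12],"fingers":0}]'; python3 a.py;  python3 -m jog '[{"rot":[0,0,0],"slide":[0.52,0,-0.27],"fingers":0},{"rot":[0,0,0],"slide":[0.43,0,-0.39],"fingers":0},{"rot":[0,0,0],"slide":[0.32,0,-0.49],"fingers":0}]'; python3 a.py
```

```text
time: 6.13
position: [0.596, 0.0168, 0.1353]
ee_rot: [-0.705, 0.71, 0.006, 0.002]
wrist_force: [-7.5, -9.7, 2.5]
grip_width: 0.218
[0.596  0.0168 0.1353] r 0.0435 ang 68.3 F [-7.5 -9.7  2.5] w 0.218 rot [1.    0.006 0.011]
time: 6.38
position: [0.6205, -0.0047, 0.1352]
ee_rot: [-0.704, 0.71, 0.004, -0.003]
wrist_force: [-9.9, -2.8, 5.0]
grip_width: 0.217
fit [ 0.58037783 -0.02566133] 0.045240909593738145
[ 0.6205 -0.0047  0.1352] r 0.0447 ang 24.9 F [-9.9 -2.8  5. ] w 0.217 rot [1.    0.009 0.001]
```

```bash
sed -i 's/\[.5799,-.0236\]/[.5804,-.0257]/' a.py; cat >> a.py <<'E'
import sys
if len(sys.argv)>1:
    st=float(sys.argv[1]);n=int(sys.argv[2]);a=np.degrees(np.arctan2(d[1],d[0]));k=2*45*np.sin(np.radians(st/2))/20
    for i in range(n):
        m=np.radians(a-st*(i+.5));v=R(s['ee_rot']).T@np.array([np.sin(m),-np.cos(m),0]);print((k*v[[0,2]]).round(2).tolist(),end=' ')
    print()
E
python3 a.py 15 12; head -c 1500 pts.json; python3 - <<'E'
import json
L=json.load(open('pts.json'));json.dump(L[:-1],open('pts.json','w'))
E
```

```text
fit [ 0.58037532 -0.02565553] 0.04523549942619123
[ 0.6205 -0.0047  0.1352] r 0.0452 ang 27.6 F [-9.9 -2.8  5. ] w 0.217 rot [1.    0.009 0.001]
[0.2, -0.55] [0.05, -0.59] [-0.11, -0.58] [-0.25, -0.53] [-0.38, -0.45] [-0.48, -0.33] [-0.55, -0.2] [-0.59, -0.05] [-0.58, 0.11] [-0.53, 0.25] [-0.45, 0.38] [-0.33, 0.48] 
[[0.5407, -0.0039], [0.5612658494929914, 0.015314181257399823], [0.595961427631776, 0.016837516532528123], [0.6204747254654943, -0.004731624625285223], [0.6204747254654943, -0.004731624625285223]]
```

```bash
python3 -m jog '[{"rot":[0,0,0],"slide":[0.2,0,-0.55],"fingers":0},{"rot":[0,0,0],"slide":[0.05,0,-0.59],"fingers":0},{"rot":[0,0,0],"slide":[-0.11,0,-0.58],"fingers":0},{"rot":[0,0,0],"slide":[-0.25,0,-0.53],"fingers":0},{"rot":[0,0,0],"slide":[-0.38,0,-0.45],"fingers":0},{"rot":[0,0,0],"slide":[-0.48,0,-0.33],"fingers":0},{"rot":[0,0,0],"slide":[-0.55,0,-0.2],"fingers":0},{"rot":[0,0,0],"slide":[-0.59,0,-0.05],"fingers":0},{"rot":[0,0,0],"slide":[-0.58,0,0.11],"fingers":0},{"rot":[0,0,0],"slide":[-0.53,0,0.25],"fingers":0},{"rot":[0,0,0],"slide":[-0.45,0,0.38],"fingers":0},{"rot":[0,0,0],"slide":[-0.33,0,0.48],"fingers":0}]'; python3 a.py 18 20
```

```text
time: 7.38
position: [0.5489, -0.0578, 0.1356]
ee_rot: [-0.698, 0.716, 0.008, 0.004]
wrist_force: [-2.9, -7.5, 2.7]
grip_width: 0.218
fit [ 0.58038822 -0.02550194] 0.04512436598706324
[ 0.5489 -0.0578  0.1356] r 0.045 ang -134.5 F [-2.9 -7.5  2.7] w 0.218 rot [1.    0.005 0.017]
[-0.42, 0.57] [-0.22, 0.67] [-0.0, 0.7] [0.21, 0.67] [0.41, 0.57] [0.57, 0.42] [0.67, 0.22] [0.7, 0.0] [0.67, -0.21] [0.57, -0.41] [0.42, -0.57] [0.22, -0.67] [0.0, -0.7] [-0.21, -0.67] [-0.41, -0.57] [-0.57, -0.42] [-0.67, -0.22] [-0.7, -0.0] [-0.67, 0.21] [-0.57, 0.41]
```

```bash
sed -i 's|k=2\*45|k=1.1*2*45|' a.py; python3 a.py 18 16
```

```text
fit [ 0.5803887  -0.02549459] 0.04511899674858245
[ 0.5489 -0.0578  0.1356] r 0.045 ang -134.5 F [-2.9 -7.5  2.7] w 0.218 rot [1.    0.005 0.017]
[-0.46, 0.62] [-0.24, 0.74] [-0.0, 0.77] [0.24, 0.74] [0.45, 0.63] [0.62, 0.46] [0.74, 0.24] [0.77, 0.0] [0.74, -0.24] [0.63, -0.45] [0.46, -0.62] [0.24, -0.74] [0.0, -0.77] [-0.24, -0.74] [-0.45, -0.63] [-0.62, -0.46]
```

```bash
python3 -m jog '[{"rot":[0.3,0,0],"slide":[-0.46,0,0.62],"fingers":0},{"rot":[0,0,0],"slide":[-0.24,0,0.74],"fingers":0},{"rot":[0,0,0],"slide":[0,0,0.77],"fingers":0},{"rot":[0,0,0],"slide":[0.24,0,0.74],"fingers":0},{"rot":[0,0,0],"slide":[0.45,0,0.63],"fingers":0},{"rot":[0,0,0],"slide":[0.62,0,0.46],"fingers":0},{"rot":[0,0,0],"slide":[0.74,0,0.24],"fingers":0},{"rot":[0,0,0],"slide":[0.77,0,0],"fingers":0},{"rot":[0,0,0],"slide":[0.74,0,-0.24],"fingers":0},{"rot":[0,0,0],"slide":[0.63,0,-0.45],"fingers":0}]'; python3 a.py 18 10
```

```text
time: 8.22
position: [0.6106, 0.0074, 0.1354]
ee_rot: [-0.702, 0.712, 0.004, 0.004]
wrist_force: [-5.2, 1.2, 0.5]
grip_width: 0.219
fit [ 0.58028567 -0.02549984] 0.04504730056691895
[0.6106 0.0074 0.1354] r 0.0448 ang 47.6 F [-5.2  1.2  0.5] w 0.219 rot [ 1.    -0.     0.012]
[0.48, -0.6] [0.27, -0.72] [0.04, -0.77] [-0.21, -0.75] [-0.43, -0.65] [-0.6, -0.48] [-0.72, -0.27] [-0.77, -0.04] [-0.75, 0.2] [-0.65, 0.43]
```

```bash
python3 -m jog '[{"rot":[0.2,0,0],"slide":[0.48,0,-0.6],"fingers":0},{"rot":[0,0,0],"slide":[0.27,0,-0.72],"fingers":0},{"rot":[0,0,0],"slide":[0.04,0,-0.77],"fingers":0},{"rot":[0,0,0],"slide":[-0.21,0,-0.75],"fingers":0},{"rot":[0,0,0],"slide":[-0.43,0,-0.65],"fingers":0},{"rot":[0,0,0],"slide":[-0.6,0,-0.48],"fingers":0},{"rot":[0,0,0],"slide":[-0.72,0,-0.27],"fingers":0},{"rot":[0,0,0],"slide":[-0.77,0,-0.04],"fingers":0},{"rot":[0,0,0],"slide":[-0.75,0,0.2],"fingers":0},{"rot":[0,0,0],"slide":[-0.65,0,0.43],"fingers":0}]'; python3 a.py 18 10
```

```text
time: 9.05
position: [0.5438, -0.054, 0.1356]
ee_rot: [0.725, -0.689, -0.011, -0.004]
wrist_force: [21.2, 12.1, -23.2]
grip_width: 0.216
fit [ 0.58021171 -0.02571904] 0.04522740179268859
[ 0.5438 -0.054   0.1356] r 0.0462 ang -142.3 F [ 21.2  12.1 -23.2] w 0.216 rot [1.    0.009 0.021]
[-0.37, 0.68] [-0.14, 0.76] [0.11, 0.77] [0.34, 0.7] [0.54, 0.56] [0.68, 0.36] [0.76, 0.14] [0.77, -0.11] [0.7, -0.34] [0.56, -0.54]
```

```bash
python3 -m jog '[{"rot":[0,0,0],"slide":[0,0,0],"fingers":0}]'; python3 - <<'E'
from h import *
s=readout.observe();print(s['position'],s['wrist_force'],s['torque'],s['qpos'],s['qd'])
f=grab_frame("wrist");cv2.imwrite("pics/w5.png",f["frame"])
f=grab_frame("scene");cv2.imwrite("pics/s5.png",f["frame"])
E
```

```text
time: 9.13
position: [0.543, -0.0523, 0.1356]
ee_rot: [0.725, -0.688, -0.012, -0.004]
wrist_force: [-0.6, 2.4, -2.1]
grip_width: 0.217
[ 0.54304177 -0.05227714  0.13558425] [-0.63844681  2.36624984 -2.11382763] [0.07510958 1.19896948 0.0112361 ] [-0.12815911  0.26958303 -0.36790334  0.91772711  0.05543064  1.4324407 ] [-0.01745908  0.00602281  0.00667307 -0.01826626  0.00297316 -0.01842039]
```

View pics/w5.png

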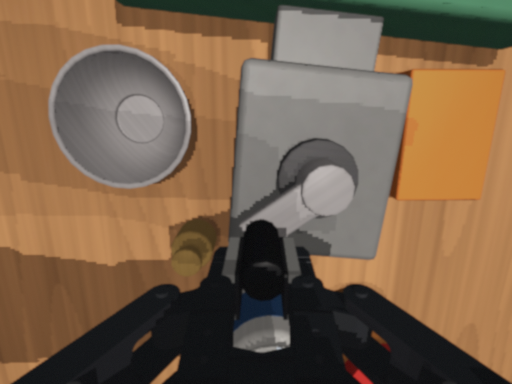

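View pics/s5.png

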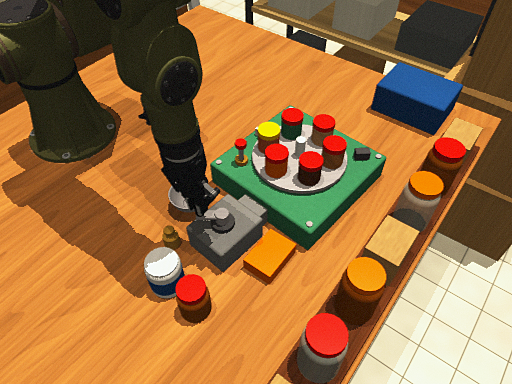

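```bash
python3 a.py 14 14
```

```text
fit [ 0.58018142 -0.02579224] 0.0452899113368546
[ 0.5434 -0.053   0.1356] r 0.046 ang -143.6 F [ 2.4  7.  -3.3] w 0.214 rot [1.    0.01  0.022]
[-0.29, 0.53] [-0.15, 0.58] [-0.01, 0.6] [0.14, 0.59] [0.28, 0.54] [0.4, 0.45] [0.49, 0.34] [0.56, 0.21] [0.6, 0.07] [0.6, -0.08] [0.56, -0.22] [0.49, -0.35] [0.39, -0.46] [0.27, -0.54]
```

```bash
python3 -m jog '[{"rot":[-0.2,0,0],"slide":[-0.29,0,0.53],"fingers":0},{"rot":[-0.2,0,0],"slide":[-0.15,0,0.58],"fingers":0},{"rot":[-0.2,0,0],"slide":[0,0,0.6],"fingers":0},{"rot":[0,0,0],"slide":[0.14,0,0.59],"fingers":0},{"rot":[0,0,0],"slide":[0.28,0,0.54],"fingers":0},{"rot":[0,0,0],"slide":[0.4,0,0.45],"fingers":0},{"rot":[0,0,0],"slide":[0.49,0,0.34],"fingers":0},{"rot":[0,0,0],"slide":[0.56,0,0.21],"fingers":0}]'; python3 a.py 14 9
```

```text
time: 9.9
position: [0.5701, 0.0184, 0.1358]
ee_rot: [-0.702, 0.712, 0.008, 0.007]
wrist_force: [-1.2, -7.9, -2.5]
grip_width: 0.217
fit [ 0.58017565 -0.02578318] 0.04529055484035594
[0.5701 0.0184 0.1358] r 0.0453 ang 103.2 F [-1.2 -7.9 -2.5] w 0.217 rot [1.    0.001 0.021]
[0.6, 0.06] [0.6, -0.08] [0.56, -0.23] [0.49, -0.35] [0.39, -0.46] [0.27, -0.54] [0.13, -0.59] [-0.02, -0.6] [-0.17, -0.58]
```

```bash
python3 -m jog '[{"rot":[0,0,0],"slide":[0.6,0,0.06],"fingers":0},{"rot":[0,0,0],"slide":[0.6,0,-0.08],"fingers":0},{"rot":[0,0,0],"slide":[0.56,0,-0.23],"fingers":0},{"rot":[0,0,0],"slide":[0.49,0,-0.35],"fingers":0},{"rot":[0,0,0],"slide":[0.39,0,-0.46],"fingers":0},{"rot":[0,0,0],"slide":[0.27,0,-0.54],"fingers":0},{"rot":[0,0,0],"slide":[0.13,0,-0.59],"fingers":0},{"rot":[0,0,0],"slide":[-0.02,0,-0.6],"fingers":0},{"rot":[0,0,0],"slide":[-0.17,0,-0.58],"fingers":0}]'; python3 a.py 12 9; python3 - <<'E'
from h import *
f=grab_frame("top");cv2.imwrite("pics/t6.png",cv2.resize(f["frame"][110:300,70:380],None,fx=2.5,fy=2.5,interpolation=cv2.INTER_CUBIC))
E
```

```text
time: 10.65
position: [0.621, -0.0467, 0.1354]
ee_rot: [-0.703, 0.711, -0.002, -0.007]
wrist_force: [-7.8, 7.3, 2.1]
grip_width: 0.223
fit [ 0.58033592 -0.02590246] 0.045381735020370885
[ 0.621  -0.0467  0.1354] r 0.0457 ang -27.3 F [-7.8  7.3  2.1] w 0.223 rot [ 1.     0.006 -0.013]
[-0.29, -0.43] [-0.37, -0.36] [-0.44, -0.28] [-0.49, -0.18] [-0.51, -0.07] [-0.52, 0.03] [-0.5, 0.14] [-0.46, 0.24] [-0.4, 0.33]
```

View pics/t6.png

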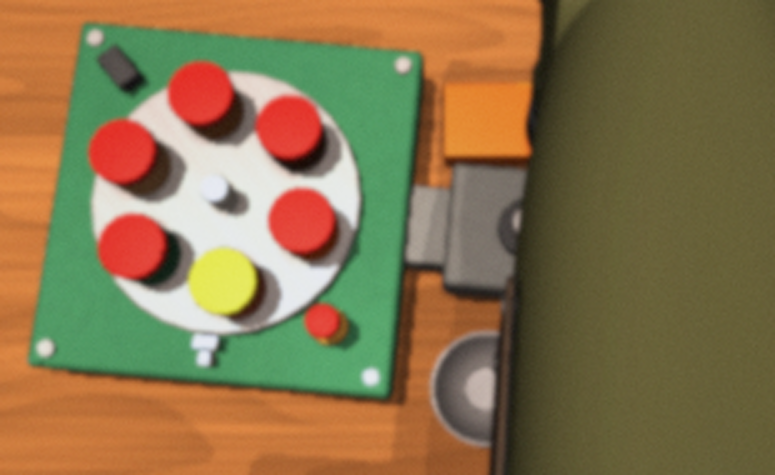

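```bash
python3 - <<'E'
from h import *
f=grab_frame("top");g=grab_frame("scene")
def m(f):
    h=cv2.cvtColor(f["frame"],cv2.COLOR_BGR2HSV);k=((h[...,0]>24)&(h[...,0]<36)&(h[...,1]>150)&(h[...,2]>90)).astype(np.uint8)
    c=max(cv2.findContours(k,0,2)[0],key=cv2.contourArea);return cv2.minEnclosingCircle(cv2.convexHull(c))
u=m(f);print(u,ray(f,u[0],.147));p=ray(f,u[0],.147)[:2]-[.6025,.2357];print(np.degrees(np.arctan2(p[1],p[0]))%360)
E
```

```text
((158.865234375, 222.0037841796875), 13.473946571350098) [0.52578727 0.22308704 0.147     ]
189.33692790068136
```

```bash
python3 -m jog '[{"rot":[0.1,0,0],"slide":[-0.29,0,-0.43],"fingers":0},{"rot":[0,0,0],"slide":[-0.37,0,-0.36],"fingers":0},{"rot":[0,0,0],"slide":[-0.44,0,-0.28],"fingers":0},{"rot":[0,0,0],"slide":[-0.49,0,-0.18],"fingers":0},{"rot":[0,0,0],"slide":[-0.51,0,-0.07],"fingers":0},{"rot":[0,0,0],"slide":[-0.52,0,0.03],"fingers":0},{"rot":[0,0,0],"slide":[-0.5,0,0.14],"fingers":0},{"rot":[0,0,0],"slide":[-0.46,0,0.24],"fingers":0},{"rot":[0,0,0],"slide":[-0.4,0,0.33],"fingers":0}]'; python3 a.py 12 9
```

```text
time: 11.55
position: [0.5482, -0.0582, 0.1357]
ee_rot: [0.708, -0.706, -0.004, 0.0]
wrist_force: [8.0, 2.4, -9.4]
grip_width: 0.219
fit [ 0.58033002 -0.02591701] 0.045392459760424754
[ 0.5482 -0.0582  0.1357] r 0.0457 ang -134.7 F [ 8.   2.4 -9.4] w 0.219 rot [1.    0.006 0.005]
[-0.33, 0.4] [-0.23, 0.46] [-0.13, 0.5] [-0.03, 0.52] [0.08, 0.51] [0.19, 0.48] [0.28, 0.43] [0.37, 0.37] [0.43, 0.28]
```

```bash
python3 -m jog '[{"rot":[0,0,0],"slide":[-0.33,0,0.4],"fingers":0},{"rot":[0,0,0],"slide":[-0.23,0,0.46],"fingers":0},{"rot":[0,0,0],"slide":[-0.13,0,0.5],"fingers":0},{"rot":[0,0,0],"slide":[-0.03,0,0.52],"fingers":0},{"rot":[0,0,0],"slide":[0.08,0,0.51],"fingers":0},{"rot":[0,0,0],"slide":[0.19,0,0.48],"fingers":0},{"rot":[0,0,0],"slide":[0.28,0,0.43],"fingers":0}]'; python3 a.py 5 8
```

```text
time: 12.13
position: [0.5447, 0.002, 0.1357]
ee_rot: [-0.702, 0.712, 0.004, 0.005]
wrist_force: [2.5, -6.5, -3.9]
grip_width: 0.221
fit [ 0.58034849 -0.02593374] 0.04538866425698495
[0.5447 0.002  0.1357] r 0.0452 ang 142.2 F [ 2.5 -6.5 -3.9] w 0.221 rot [ 1.    -0.001  0.013]
[0.14, 0.16] [0.15, 0.15] [0.17, 0.14] [0.18, 0.12] [0.19, 0.11] [0.2, 0.09] [0.2, 0.07] [0.21, 0.06]
```

```bash
python3 -m jog '[{"rot":[0,0,0],"slide":[0.14,0,0.16],"fingers":0},{"rot":[0,0,0],"slide":[0.15,0,0.15],"fingers":0},{"rot":[0,0,0],"slide":[0.17,0,0.14],"fingers":0},{"rot":[0,0,0],"slide":[0.18,0,0.12],"fingers":0},{"rot":[0,0,0],"slide":[0.19,0,0.11],"fingers":0},{"rot":[0,0,0],"slide":[0.2,0,0.09],"fingers":0}]'; python3 a.py 3 10
```

```text
time: 12.63
position: [0.5662, 0.0169, 0.1356]
ee_rot: [-0.699, 0.715, 0.002, 0.003]
wrist_force: [-1.6, -5.4, 0.1]
grip_width: 0.22
fit [ 0.58036249 -0.02596562] 0.04537966511212417
[0.5662 0.0169 0.1356] r 0.0449 ang 108.5 F [-1.6 -5.4  0.1] w 0.22 rot [ 1.    -0.001  0.008]
[0.12, 0.04] [0.13, 0.03] [0.13, 0.02] [0.13, 0.02] [0.13, 0.01] [0.13, 0.0] [0.13, -0.0] [0.13, -0.01] [0.13, -0.02] [0.13, -0.02]
```

```bash
python3 -m jog '[{"rot":[0.1,0,0],"slide":[0.12,0,0.04],"fingers":0},{"rot":[0.1,0,0],"slide":[0.13,0,0.03],"fingers":0},{"rot":[0,0,0],"slide":[0.13,0,0.02],"fingers":0},{"rot":[0,0,0],"slide":[0.13,0,0.02],"fingers":0},{"rot":[0,0,0],"slide":[0.13,0,0.01],"fingers":0},{"rot":[0,0,0],"slide":[0.13,0,0],"fingers":0},{"rot":[0,0,0],"slide":[0.13,0,0],"fingers":0},{"rot":[0,0,0],"slide":[0.13,0,-0.01],"fingers":0},{"rot":[0,0,0],"slide":[0.13,0,-0.02],"fingers":0},{"rot":[0,0,0],"slide":[0.13,0,-0.02],"fingers":0}]'; python3 a.py 3 12
```

```text
time: 13.47
position: [0.5912, 0.0176, 0.1356]
ee_rot: [-0.704, 0.71, -0.0, 0.0]
wrist_force: [-4.8, -4.4, 1.3]
grip_width: 0.217
fit [ 0.58034411 -0.02600162] 0.04535498602386447
[0.5912 0.0176 0.1356] r 0.0447 ang 76.0 F [-4.8 -4.4  1.3] w 0.217 rot [ 1.    -0.001 -0.   ]
[0.12, -0.03] [0.12, -0.04] [0.12, -0.05] [0.12, -0.05] [0.11, -0.06] [0.11, -0.07] [0.11, -0.07] [0.1, -0.08] [0.1, -0.08] [0.1, -0.09] [0.09, -0.09] [0.09, -0.1]
```

```bash
python3 -m jog '[{"rot":[0,0,0],"slide":[0.12,0,-0.03],"fingers":0},{"rot":[0,0,0],"slide":[0.12,0,-0.04],"fingers":0},{"rot":[0,0,0],"slide":[0.12,0,-0.05],"fingers":0},{"rot":[0,0,0],"slide":[0.12,0,-0.05],"fingers":0},{"rot":[0,0,0],"slide":[0.11,0,-0.06],"fingers":0},{"rot":[0,0,0],"slide":[0.11,0,-0.07],"fingers":0},{"rot":[0,0,0],"slide":[0.11,0,-0.07],"fingers":0},{"rot":[0,0,0],"slide":[0.1,0,-0.08],"fingers":0},{"rot":[0,0,0],"slide":[0.1,0,-0.08],"fingers":0},{"rot":[0,0,0],"slide":[0.1,0,-0.09],"fingers":0},{"rot":[0,0,0],"slide":[0.09,0,-0.09],"fingers":0},{"rot":[0,0,0],"slide":[0.09,0,-0.1],"fingers":0}]'; python3 a.py 3 14
```

```text
time: 14.47
position: [0.6143, 0.0038, 0.1355]
ee_rot: [-0.707, 0.708, -0.003, -0.004]
wrist_force: [-5.6, -1.1, 1.8]
grip_width: 0.216
fit [ 0.58031715 -0.02600278] 0.045338048329799256
[0.6143 0.0038 0.1355] r 0.0449 ang 41.0 F [-5.6 -1.1  1.8] w 0.216 rot [ 1.     0.001 -0.01 ]
[0.08, -0.1] [0.08, -0.1] [0.07, -0.11] [0.07, -0.11] [0.06, -0.11] [0.05, -0.12] [0.05, -0.12] [0.04, -0.12] [0.03, -0.12] [0.03, -0.13] [0.02, -0.13] [0.01, -0.13] [0.01, -0.13] [0.0, -0.13]
```

```bash
python3 -m jog '[{"rot":[0,0,0],"slide":[0.08,0,-0.1],"fingers":0},{"rot":[0,0,0],"slide":[0.08,0,-0.1],"fingers":0},{"rot":[0,0,0],"slide":[0.07,0,-0.11],"fingers":0},{"rot":[0,0,0],"slide":[0.07,0,-0.11],"fingers":0},{"rot":[0,0,0],"slide":[0.06,0,-0.11],"fingers":0},{"rot":[0,0,0],"slide":[0.05,0,-0.12],"fingers":0},{"rot":[0,0,0],"slide":[0.05,0,-0.12],"fingers":0},{"rot":[0,0,0],"slide":[0.04,0,-0.12],"fingers":0},{"rot":[0,0,0],"slide":[0.03,0,-0.12],"fingers":0},{"rot":[0,0,0],"slide":[0.03,0,-0.13],"fingers":0}]'; python3 a.py 3 12
```

```text
time: 15.3
position: [0.6227, -0.0109, 0.1357]
ee_rot: [0.713, -0.701, 0.004, 0.009]
wrist_force: [-4.4, 1.8, 0.5]
grip_width: 0.213
fit [ 0.58027538 -0.02599024] 0.04531402478807773
[ 0.6227 -0.0109  0.1357] r 0.0449 ang 19.3 F [-4.4  1.8  0.5] w 0.213 rot [ 1.     0.007 -0.018]
[0.04, -0.12] [0.03, -0.13] [0.03, -0.13] [0.02, -0.13] [0.01, -0.13] [0.01, -0.13] [-0.0, -0.13] [-0.01, -0.13] [-0.01, -0.13] [-0.02, -0.13] [-0.03, -0.13] [-0.03, -0.12]
```

```bash
python3 -m jog '[{"rot":[0,0,0],"slide":[0.04,0,-0.12],"fingers":0},{"rot":[0,0,0],"slide":[0.03,0,-0.13],"fingers":0},{"rot":[0,0,0],"slide":[0.03,0,-0.13],"fingers":0},{"rot":[0,0,0],"slide":[0.02,0,-0.13],"fingers":0}]'; python3 a.py 3 12
```

```text
time: 15.63
position: [0.6246, -0.017, 0.1356]
ee_rot: [0.716, -0.698, 0.004, 0.011]
wrist_force: [-4.7, 2.7, 2.7]
grip_width: 0.212
fit [ 0.5802663  -0.02598645] 0.04530885067963711
[ 0.6246 -0.017   0.1356] r 0.0451 ang 11.1 F [-4.7  2.7  2.7] w 0.212 rot [ 1.    0.01 -0.02]
[0.02, -0.13] [0.01, -0.13] [0.01, -0.13] [-0.0, -0.13] [-0.01, -0.13] [-0.01, -0.13] [-0.02, -0.13] [-0.03, -0.13] [-0.03, -0.13] [-0.04, -0.12] [-0.05, -0.12] [-0.05, -0.12]
```

```bash
python3 -m jog '[{"rot":[-0.1,0,0],"slide":[0.02,0,-0.13],"fingers":0},{"rot":[-0.1,0,0],"slide":[0.01,0,-0.13],"fingers":0},{"rot":[-0.1,0,0],"slide":[0.01,0,-0.13],"fingers":0},{"rot":[0,0,0],"slide":[0,0,-0.13],"fingers":0},{"rot":[0,0,0],"slide":[-0.01,0,-0.13],"fingers":0},{"rot":[0,0,0],"slide":[-0.01,0,-0.13],"fingers":0}]'; python3 a.py 3 12
```

```text
time: 16.13
position: [0.6255, -0.0257, 0.1357]
ee_rot: [0.712, -0.702, 0.002, 0.012]
wrist_force: [-3.2, 3.2, 1.5]
grip_width: 0.221
fit [ 0.58026321 -0.02598464] 0.045307068118145284
[ 0.6255 -0.0257  0.1357] r 0.0451 ang -0.1 F [-3.2  3.2  1.5] w 0.221 rot [ 1.     0.015 -0.02 ]
[-0.01, -0.13] [-0.01, -0.13] [-0.02, -0.13] [-0.03, -0.13] [-0.03, -0.13] [-0.04, -0.12] [-0.05, -0.12] [-0.05, -0.12] [-0.06, -0.12] [-0.06, -0.11] [-0.07, -0.11] [-0.08, -0.11]
```

```bash
python3 -m jog '[{"rot":[-0.1,0,0],"slide":[-0.01,0,-0.13],"fingers":0},{"rot":[0,0,0],"slide":[-0.01,0,-0.13],"fingers":0},{"rot":[0,0,0],"slide":[-0.02,0,-0.13],"fingers":0},{"rot":[0,0,0],"slide":[-0.03,0,-0.13],"fingers":0},{"rot":[0,0,0],"slide":[-0.03,0,-0.13],"fingers":0},{"rot":[0,0,0],"slide":[-0.04,0,-0.12],"fingers":0},{"rot":[0,0,0],"slide":[-0.05,0,-0.12],"fingers":0},{"rot":[0,0,0],"slide":[-0.05,0,-0.12],"fingers":0}]'; python3 a.py 3 12
```

```text
time: 16.8
position: [0.6235, -0.0394, 0.1357]
ee_rot: [0.714, -0.7, -0.001, 0.012]
wrist_force: [-1.4, 7.9, 0.3]
grip_width: 0.218
fit [ 0.58025821 -0.02598016] 0.0453039341017459
[ 0.6235 -0.0394  0.1357] r 0.0452 ang -17.7 F [-1.4  7.9  0.3] w 0.218 rot [ 1.     0.02  -0.015]
[-0.04, -0.12] [-0.05, -0.12] [-0.06, -0.12] [-0.06, -0.11] [-0.07, -0.11] [-0.07, -0.11] [-0.08, -0.1] [-0.09, -0.1] [-0.09, -0.09] [-0.1, -0.09] [-0.1, -0.08] [-0.1, -0.08]
```

```bash
python3 -m jog '[{"rot":[0,0,0],"slide":[-0.04,0,-0.12],"fingers":0},{"rot":[0,0,0],"slide":[-0.05,0,-0.12],"fingers":0},{"rot":[0,0,0],"slide":[-0.06,0,-0.12],"fingers":0}]'; python3 a.py 3 12
```

```text
time: 17.05
position: [0.6227, -0.0417, 0.1356]
ee_rot: [0.718, -0.696, -0.004, 0.012]
wrist_force: [0.2, 8.5, -0.4]
grip_width: 0.216
fit [ 0.58025378 -0.0259759 ] 0.04530109053051196
[ 0.6227 -0.0417  0.1356] r 0.0452 ang -20.7 F [ 0.2  8.5 -0.4] w 0.216 rot [ 1.     0.023 -0.011]
[-0.05, -0.12] [-0.06, -0.12] [-0.06, -0.11] [-0.07, -0.11] [-0.08, -0.11] [-0.08, -0.1] [-0.09, -0.1] [-0.09, -0.09] [-0.1, -0.09] [-0.1, -0.08] [-0.1, -0.08] [-0.11, -0.07]
```

```bash
python3 -m jog '[{"rot":[-0.2,0,0],"slide":[-0.05,0,-0.12],"fingers":0},{"rot":[-0.2,0,0],"slide":[-0.06,0,-0.12],"fingers":0},{"rot":[-0.2,0,0],"slide":[-0.06,0,-0.12],"fingers":0}]'; python3 a.py 3 12;  python3 - <<'E'
from h import *
f=grab_frame("top");h=cv2.cvtColor(f["frame"],cv2.COLOR_BGR2HSV)
k=((h[...,0]>24)&(h[...,0]<36)&(h[...,1]>150)&(h[...,2]>90)).astype(np.uint8)
c=max(cv2.findContours(k,0,2)[0],key=cv2.contourArea);u=cv2.minEnclosingCircle(cv2.convexHull(c))
p=ray(f,u[0],.147)[:2]-[.6025,.2357];print(u,np.degrees(np.arctan2(p[1],p[0]))%360)
E
```

```text
time: 17.3
position: [0.6221, -0.0429, 0.1359]
ee_rot: [-0.704, 0.71, 0.007, -0.011]
wrist_force: [-0.1, 9.4, -0.7]
grip_width: 0.213
fit [ 0.58023822 -0.02596027] 0.04529089904224324
[ 0.6221 -0.0429  0.1359] r 0.045 ang -22.4 F [-0.1  9.4 -0.7] w 0.213 rot [ 1.     0.026 -0.006]
[-0.06, -0.12] [-0.06, -0.11] [-0.07, -0.11] [-0.07, -0.11] [-0.08, -0.1] [-0.08, -0.1] [-0.09, -0.09] [-0.09, -0.09] [-0.1, -0.08] [-0.1, -0.08] [-0.11, -0.07] [-0.11, -0.07] 
((149.11904907226562, 222.2857208251953), 13.293519020080566) 175.21273043401462
```

```bash
python3 -m jog '[{"rot":[0,0,0],"slide":[-0.07,0,-0.17],"fingers":0},{"rot":[0,0,0],"slide":[-0.07,0,-0.17],"fingers":0},{"rot":[0,0,0],"slide":[-0.07,0,-0.17],"fingers":0}]'; python3 a.py 3 1
```

```text
time: 17.6
position: [0.6214, -0.0444, 0.1358]
ee_rot: [0.71, -0.704, -0.011, 0.011]
wrist_force: [1.3, 10.5, -0.8]
grip_width: 0.219
fit [ 0.5802261  -0.02594729] 0.0452827530470811
[ 0.6214 -0.0444  0.1358] r 0.0451 ang -24.5 F [ 1.3 10.5 -0.8] w 0.219 rot [0.999 0.032 0.001]
[-0.06, -0.11]
```

```bash
python3 -m jog '[{"rot":[0,0,0],"slide":[0.03,0,0.06],"fingers":0},{"rot":[0,0,0],"slide":[0,0,0],"fingers":0}]';python3 a.py 3 1; python3 -m jog '[{"rot":[0,0,0],"slide":[0,0,0],"fingers":40},{"rot":[0,0,0],"slide":[0,0,0],"fingers":40},{"rot":[0,0,0],"slide":[0,0,0],"fingers":40},{"rot":[0,0,0],"slide":[0,0,0],"fingers":40}]'; python3 a.py 3 1; python3 - <<'E'
from h import *
s=readout.observe();print(R(s['ee_rot']).round(3))
f=grab_frame("wrist");cv2.imwrite("pics/w7.png",f["frame"])
E
```

```text
time: 17.77
position: [0.6225, -0.0415, 0.1358]
ee_rot: [0.711, -0.703, -0.012, 0.011]
wrist_force: [-2.1, 3.8, 2.2]
grip_width: 0.215
fit [ 0.58021375 -0.02593573] 0.04527487852515693
[ 0.6225 -0.0415  0.1358] r 0.045 ang -20.6 F [-2.1  3.8  2.2] w 0.215 rot [0.999 0.033 0.002]
[-0.05, -0.12] 
time: 18.1
position: [0.6251, -0.0438, 0.1364]
ee_rot: [0.709, -0.705, -0.013, 0.009]
wrist_force: [-0.3, -0.2, 0.1]
grip_width: 0.466
fit [ 0.58038147 -0.0260968 ] 0.04537353924045369
[ 0.6251 -0.0438  0.1364] r 0.0482 ang -22.1 F [-0.3 -0.2  0.1] w 0.466 rot [0.999 0.032 0.006]
[-0.06, -0.12] 
[[ 0.999  0.006 -0.032]
 [ 0.032  0.007  0.999]
 [ 0.006 -1.     0.006]]
```

View pics/w7.png

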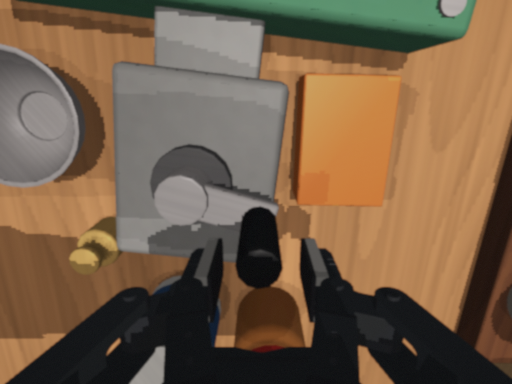

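```bash
python3 -m jog '[{"rot":[0,0,0],"slide":[0,-0.5,0],"fingers":55},{"rot":[0,0,0],"slide":[0,-0.7,0],"fingers":55},{"rot":[0,0,0],"slide":[0,-0.8,0],"fingers":55},{"rot":[0,0,0],"slide":[0,-1,0],"fingers":55},{"rot":[0,0,0],"slide":[0,-1,0],"fingers":0},{"rot":[0,0,0],"slide":[0,-1,0],"fingers":0},{"rot":[0,0,0],"slide":[0,-1,0],"fingers":0},{"rot":[0,1,0],"slide":[0,-0.5,0],"fingers":0},{"rot":[0,1,0],"slide":[0,0,0],"fingers":0},{"rot":[0,1,0],"slide":[0,0,0],"fingers":0},{"rot":[0,1,0],"slide":[0,0,0],"fingers":0},{"rot":[0,1,0],"slide":[0,0,0],"fingers":0},{"rot":[0,1,0],"slide":[0,0,0],"fingers":0},{"rot":[0,1,0],"slide":[0,0,0],"fingers":0},{"rot":[0,1,0],"slide":[0,0,0],"fingers":0},{"rot":[0,1,0],"slide":[0,0,0],"fingers":0},{"rot":[0,1,0],"slide":[0,0,0],"fingers":0}]'; python3 - <<'E'
from h import *
s=readout.observe();print(s['position'],R(s['ee_rot']).round(3),s['qpos'])
d=np.array([.4935,.1445,.27])-s['position'];print(d,(R(s['ee_rot']).T@d/.02).round(2))
E
```

```text
time: 19.57
position: [0.6261, -0.0492, 0.2893]
ee_rot: [0.642, -0.636, 0.297, -0.31]
wrist_force: [0.1, 0.3, 0.0]
grip_width: -0.003
[ 0.62607092 -0.04917947  0.28927816] [[ 0.632  0.021  0.774]
 [-0.775  0.     0.632]
 [ 0.013 -1.     0.016]] [-7.94209720e-02  3.38292947e-01  8.61264481e-02  1.29817368e+00
  2.03993467e-03  2.37754040e+00]
[-0.13257092  0.19367947 -0.01927816] [-11.7    0.83   0.97]
```

```bash
python3 -m jog '[{"rot":[0,0,0],"slide":[-1,0.05,0.08],"fingers":0},{"rot":[0,0,0],"slide":[-1,0.05,0.08],"fingers":0},{"rot":[0,0,0],"slide":[-1,0.05,0.08],"fingers":0},{"rot":[0,0,0],"slide":[-1,0.05,0.08],"fingers":0},{"rot":[0,0,0],"slide":[-1,0.05,0.08],"fingers":0},{"rot":[0,0,0],"slide":[-1,0.05,0.08],"fingers":0},{"rot":[0,0,0],"slide":[-1,0.05,0.08],"fingers":0},{"rot":[0,0,0],"slide":[-1,0.05,0.08],"fingers":0},{"rot":[0,0,0],"slide":[-1,0.05,0.08],"fingers":0},{"rot":[0,0,0],"slide":[-1,0.05,0.08],"fingers":0},{"rot":[0,0,0],"slide":[-0.8,0.05,0.08],"fingers":0},{"rot":[0,0,0],"slide":[0,0,0],"fingers":0}]'; cat > b.py <<'E'
from h import *
import sys
s=readout.observe();print(s['position'],R(s['ee_rot']).round(3)[:,1],s['wrist_force'].round(1))
d=np.array([.4935,.1445,float(sys.argv[1])])-s['position'];print(d,(R(s['ee_rot']).T@d/.02).round(2))
E
python3 b.py .16; python3 - <<'E'
from h import *
f=grab_frame("wrist");cv2.imwrite("pics/w8.png",f["frame"]);print(proj(f,[.495,.1455,.135]))
f=grab_frame("top");cv2.imwrite("pics/t8.png",f["frame"])
E
```

```text
time: 20.57
position: [0.5017, 0.1336, 0.2856]
ee_rot: [0.642, -0.632, 0.296, -0.318]
wrist_force: [-0.1, 0.6, 0.8]
grip_width: 0.003
[0.50165569 0.13362097 0.28560613] [ 0.034 -0.002 -0.999] [-0.1  0.6  0.8]
[-0.00815569  0.01087903 -0.12560613] [-0.82  6.26 -0.14]
[[242.6303247  182.04075542]]
```

View pics/w8.png

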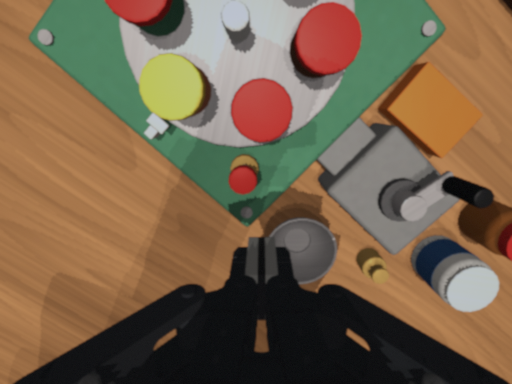

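View pics/t8.png

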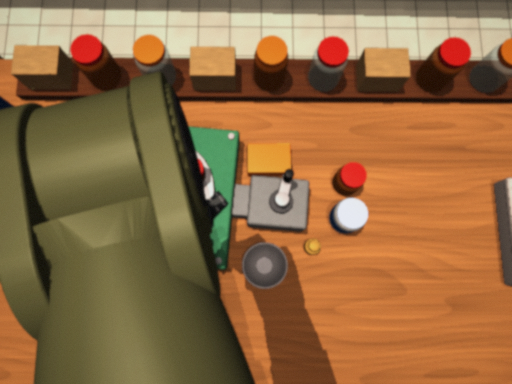

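```bash
python3 -m jog '[{"rot":[0,0,0],"slide":[-0.3,0.5,-0.05],"fingers":0},{"rot":[0,0,0],"slide":[-0.3,0.8,-0.05],"fingers":0},{"rot":[0,0,0],"slide":[-0.2,0.8,-0.03],"fingers":0},{"rot":[0,0,0],"slide":[0,0.8,0],"fingers":0},{"rot":[0,0,0],"slide":[0,0.8,0],"fingers":0},{"rot":[0,0,0],"slide":[0,0,0],"fingers":0}]'; python3 b.py .16; python3 - <<'E'
from h import *
f=grab_frame("wrist");cv2.imwrite("pics/w9.png",f["frame"]);print(proj(f,[.495,.1455,.135]))
E
```

```text
time: 21.17
position: [0.4967, 0.1397, 0.2083]
ee_rot: [0.641, -0.63, 0.296, -0.323]
wrist_force: [-0.9, -0.3, -0.6]
grip_width: 0.0
[0.49674862 0.13967184 0.20833351] [ 0.041 -0.003 -0.999] [-0.9 -0.3 -0.6]
[-0.00324862  0.00482816 -0.04833351] [-0.36  2.41 -0.05]
[[249.24070096 210.03350149]]
```

View pics/w9.png

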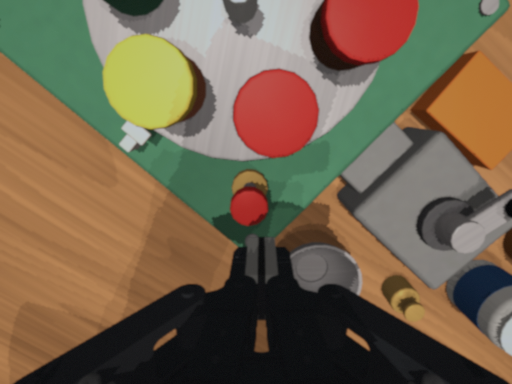

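```bash
python3 -m jog '[{"rot":[0,0,0],"slide":[-0.25,0.6,-0.03],"fingers":0},{"rot":[0,0,0],"slide":[-0.1,0.7,-0.03],"fingers":0},{"rot":[0,0,0],"slide":[0,0.6,0],"fingers":0},{"rot":[0,0,0],"slide":[0,0,0],"fingers":0}]'; python3 b.py .15; python3 - <<'E'
from h import *
f=grab_frame("wrist");cv2.imwrite("pics/w10.png",f["frame"]);print(proj(f,[.495,.1455,.135]))
E
```

```text
time: 21.55
position: [0.4965, 0.1432, 0.1736]
ee_rot: [0.641, -0.629, 0.295, -0.326]
wrist_force: [-1.0, -0.1, 0.4]
grip_width: -0.001
[0.49649911 0.14323296 0.17364573] [ 0.046 -0.003 -0.999] [-1.  -0.1  0.4]
[-0.00299911  0.00126704 -0.02364573] [-0.18  1.17 -0.12]
[[253.48007981 232.86434972]]
```

View pics/w10.png

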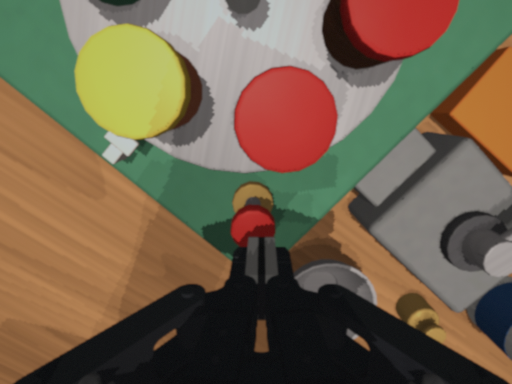

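```bash
python3 -m jog '[{"rot":[0,0,0],"slide":[-0.16,0.5,-0.12],"fingers":0},{"rot":[0,0,0],"slide":[-0.04,0.45,-0.02],"fingers":0},{"rot":[0,0,0],"slide":[0,0.1,0],"fingers":0},{"rot":[0,0,0],"slide":[0,0.1,0],"fingers":0}]'; python3 b.py .13
```

```text
time: 21.93
position: [0.496, 0.145, 0.1535]
ee_rot: [0.643, -0.627, 0.294, -0.328]
wrist_force: [0.0, 0.7, 0.9]
grip_width: 0.001
[0.49600886 0.1450129  0.15354414] [ 0.053 -0.001 -0.999] [0.  0.7 0.9]
[-0.00250886 -0.0005129  -0.02354414] [-0.1   1.17 -0.16]
```

```bash
python3 -m jog '[{"rot":[0,0,0],"slide":[-0.05,0.15,-0.05],"fingers":0},{"rot":[0,0,0],"slide":[-0.03,0.15,-0.03],"fingers":0},{"rot":[0,0,0],"slide":[0,0.15,0],"fingers":0},{"rot":[0,0,0],"slide":[0,0.15,0],"fingers":0}]'; python3 b.py .13
```

```text
time: 22.27
position: [0.4949, 0.1454, 0.1416]
ee_rot: [0.643, -0.626, 0.293, -0.329]
wrist_force: [-1.7, -0.2, 1.1]
grip_width: 0.001
[0.49491097 0.14536813 0.14162091] [ 0.055 -0.001 -0.998] [-1.7 -0.2  1.1]
[-0.00141097 -0.00086813 -0.01162091] [-0.03  0.58 -0.11]
```

```bash
python3 -m jog '[{"rot":[0,0,0],"slide":[0,0.15,0],"fingers":0},{"rot":[0,0,0],"slide":[0,0.15,0],"fingers":0}]'; python3 b.py .128; python3 - <<'E'
from h import *
f=grab_frame("wrist");cv2.imwrite("pics/w11.png",f["frame"])
f=grab_frame("scene");cv2.imwrite("pics/s11.png",cv2.resize(f["frame"][90:250,140:400],None,fx=3,fy=3))
E
```

```text
time: 22.43
position: [0.4949, 0.1453, 0.1352]
ee_rot: [0.643, -0.626, 0.294, -0.328]
wrist_force: [-2.1, 0.8, 2.3]
grip_width: 0.001
[0.49490176 0.14533962 0.13515305] [ 0.054 -0.001 -0.999] [-2.1  0.8  2.3]
[-0.00140176 -0.00083962 -0.00715305] [-0.02  0.35 -0.1 ]
```

View pics/w11.png

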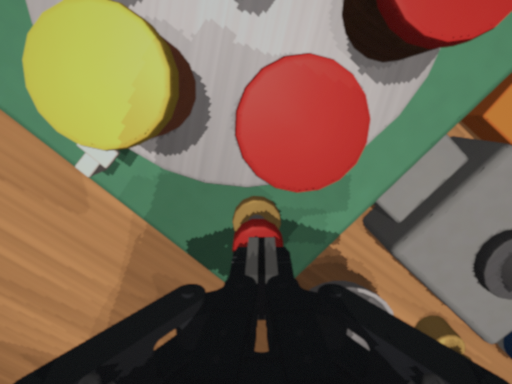

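View pics/s11.png

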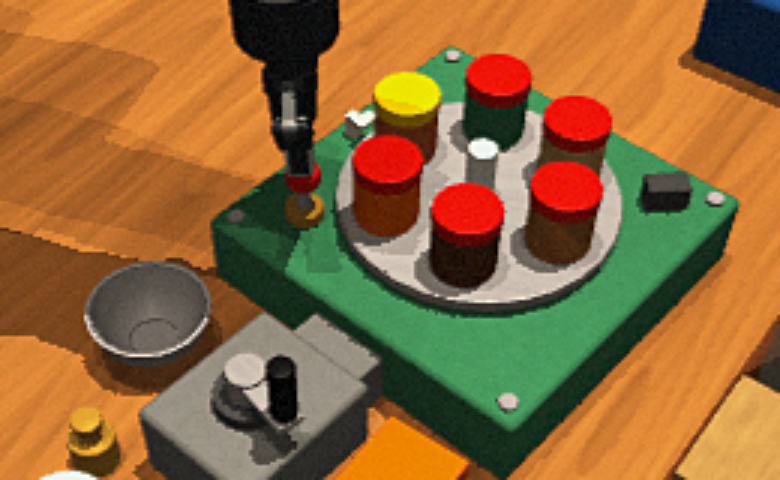

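```bash
python3 -m jog '[{"rot":[0,0,0],"slide":[0,0.12,0],"fingers":0},{"rot":[0,0,0],"slide":[0,0.12,0],"fingers":0}]'; python3 b.py .128; python3 -m jog '[{"rot":[0,0,0],"slide":[0,0.1,0],"fingers":0},{"rot":[0,0,0],"slide":[0,0.1,0],"fingers":0}]'; python3 b.py .128
```

```text
time: 22.7
position: [0.4954, 0.1454, 0.1301]
ee_rot: [0.643, -0.626, 0.294, -0.328]
wrist_force: [-1.0, 0.6, 2.5]
grip_width: 0.002
[0.49539256 0.14544305 0.13010595] [ 0.055 -0.    -0.999] [-1.   0.6  2.5]
[-0.00189256 -0.00094305 -0.00210595] [-0.02  0.1  -0.11]
time: 22.87
position: [0.496, 0.1456, 0.1288]
ee_rot: [0.643, -0.626, 0.293, -0.329]
wrist_force: [-13.8, -3.1, 36.4]
grip_width: 0.001
[0.49598701 0.14555446 0.12881175] [ 0.056 -0.    -0.998] [-13.8  -3.1  36.4]
[-0.00248701 -0.00105446 -0.00081175] [-0.04  0.03 -0.13]
```

```bash
python3 -m jog '[{"rot":[0,0,0],"slide":[0,-0.4,0],"fingers":0},{"rot":[0,0,0],"slide":[-0.05,-0.8,-0.05],"fingers":0},{"rot":[0,0,0],"slide":[0,-1,0],"fingers":0},{"rot":[0,0,0],"slide":[0,-1,0],"fingers":0},{"rot":[0,0,0],"slide":[0,-1,0],"fingers":0},{"rot":[0,0,0],"slide":[0,-1,0],"fingers":0},{"rot":[0,0,0],"slide":[0,-1,0],"fingers":0},{"rot":[0,0,0],"slide":[0,0,0],"fingers":0}]'; python3 - <<'E'
from h import *
f=grab_frame("wrist");cv2.imwrite("pics/w12.png",f["frame"]);print([proj(f,[.495,.1455,z]) for z in (.115,.12,.135)])
g=grab_frame("scene");cv2.imwrite("pics/s12.png",cv2.resize(g["frame"][90:250,140:400],None,fx=3,fy=3));print([(proj(g,[.495,.1455,z])-[140,90])*3 for z in (.115,.12,.135)])
print(readout.observe()['position'],readout.observe()['wrist_force'])
E
```

```text
time: 23.53
position: [0.487, 0.1456, 0.2568]
ee_rot: [0.643, -0.626, 0.293, -0.329]
wrist_force: [1.3, 0.3, 0.9]
grip_width: 0.002
[array([[260.33911877, 182.7825793 ]]), array([[260.51833469, 184.09871363]]), array([[261.09524725, 188.33547144]])]
[array([[299.54834702, 172.91211532]]), array([[299.32883921, 168.22870455]]), array([[298.6599066 , 153.95638215]])]
[0.48570671 0.14519155 0.25350238] [-0.71877456 -0.3633556  -0.61430723]
```

View pics/w12.png

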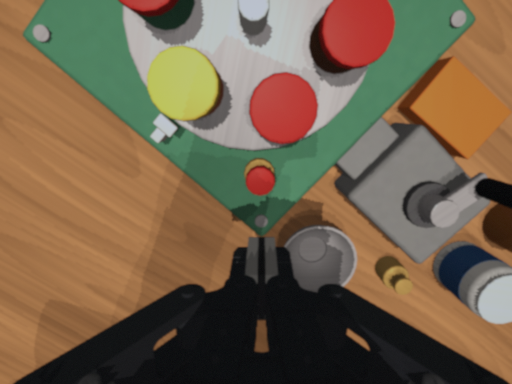

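View pics/s12.png

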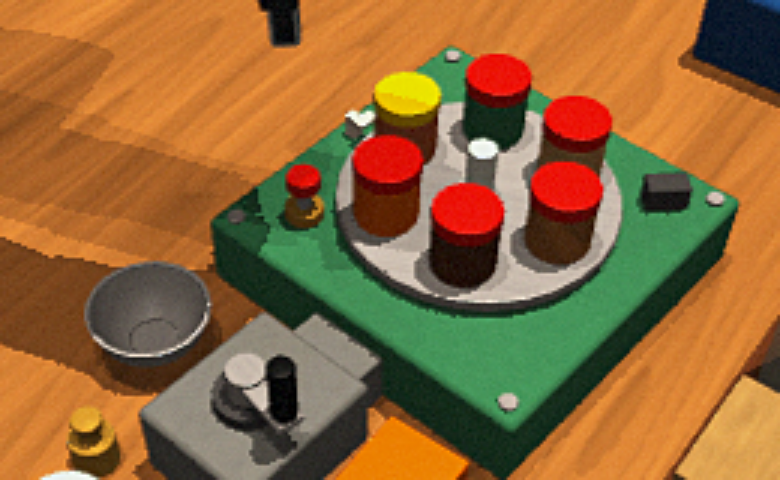

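```bash
python3 - <<'E'
from h import *
g=grab_frame("scene");hh=cv2.cvtColor(g["frame"],cv2.COLOR_BGR2HSV)
print([x for x in blobs(((hh[...,0]<6)|(hh[...,0]>174))&(hh[...,1]>170)&(hh[...,2]>130)) if 225<x[0][0]<255])
print([proj(g,[.495,.1455,z]) for z in (.115,.118,.135)])
k=((hh[...,0]>25)&(hh[...,0]<35)&(hh[...,1]>150)&(hh[...,2]>100)).astype(np.uint8)
b=max(blobs(k),key=lambda x:x[1]);print(b, ray(g,b[0],.146), ray(g,(267.6,139.4),.146))
print(proj(g,[.5243,.242,.146]))
E
```

```text
[([240.6, 148.4], 70, [235, 145, 12, 8])]
[array([[239.84944901, 147.63737177]]), array([[239.80561592, 146.70215059]]), array([[239.5533022 , 141.31879405]])]
([276.7, 118.7], 153, [265, 114, 22, 11]) [0.52407024 0.25181299 0.146     ] [0.54980589 0.17987189 0.146     ]
[[274.38775899 120.86667172]]
```

```bash
python3 - <<'E'
from h import *
f=grab_frame("wrist");h=cv2.cvtColor(f["frame"],cv2.COLOR_BGR2HSV)
k=((h[...,0]>24)&(h[...,0]<36)&(h[...,1]>150)&(h[...,2]>90)).astype(np.uint8)
c=max(cv2.findContours(k,0,2)[0],key=cv2.contourArea);u=cv2.minEnclosingCircle(cv2.convexHull(c))
print(u,ray(f,u[0],.148)[:2],"hub",ray(f,(253,10),.133)[:2],"pointer",[.5243,.242])
E
```

```text
((198.0, 89.5), 30.10408592224121) [0.52694073 0.23083269] hub [0.59626645 0.23295627] pointer [0.5243, 0.242]
```

```bash
python3 - <<'E'
from h import *
f=grab_frame("wrist");a=f["frame"];b=a.astype(int)
k=((b[...,0]<70)&(b[...,1]>130)&(b[...,2]>130)).astype(np.uint8)
c=max(cv2.findContours(k,0,2)[0],key=cv2.contourArea);u=cv2.fitEllipse(cv2.convexHull(c));print(u)
y=ray(f,u[0],.148)[:2]
r=((b[...,0]<70)&(b[...,1]<70)&(b[...,2]>130)).astype(np.uint8)
cs=[cv2.fitEllipse(cv2.convexHull(q)) for q in cv2.findContours(r,0,2)[0] if cv2.contourArea(q)>300]
for e in cs: print(np.round(e[0],1),ray(f,e[0],.148)[:2], ray(f,e[0],.115)[:2])
print("yellow",y,"ptr px",ray(f,(163,128),.075)[:2])
cv2.imwrite("pics/w13.png",a)
E
```

```text
((196.20787048339844, 98.17974090576172), (26.99813461303711, 43.534664154052734), 52.16368865966797)
[261.3 178.4] [0.50182138 0.15282781] [0.49624286 0.14710808]
[285.3 103.4] [0.55810209 0.17382204] [0.56039642 0.1710391 ]
[362.9  18.6] [0.6357183  0.16672412] [0.64886998 0.16294829]
yellow [0.52059967 0.22813272] ptr px [0.47089037 0.24856101]
```

```bash
python3 -c "
from cell import ticket,readout
print(readout.observe()['position']);print(ticket.job_done())"
```

```text
[0.48428967 0.14471866 0.25156808]
the job is handed in; nothing more can be done
None
```

I wound the crank clockwise about 3.5 turns to its stop, pushed the lock pin home and handed the job in at about 24 s. No verdict was reported.

- **Crank:** at the stop the handle moved only about 1.6 mm for 10.5 mm commanded, with about 10 N of push. I eased off a few millimetres and let go.
- **Lock pin:** I pushed it with closed fingers. It resisted with only 1 to 2.5 N until it bottomed. The wrist force then jumped to 36 N vertical, about 39 N in total. That is close to the 40 N limit, and I cannot rule out a brief peak above it between readings.
- **Pin check:** the red knob moved down 6.5 pixels in the scene camera, against 6.3 expected for the full 20 mm. The fingertips reached 115 mm above the counter.
- **Yellow jar check:** the top camera put it within about 0.3 mm of the pointer's mark near the stop. At the end, the neighbouring red jar's position implied about 0.8 mm. Direct colour masks of the yellow lid in the last scene and wrist pictures caught only part of it and gave positions 10 mm or more off. I discarded those.
- **Surroundings:** the gripper was about 120 mm clear above the pin at hand-in. I only checked the loose objects by eye in the pictures, and none looked moved.

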